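Spice jar into its leaning rack cradle

ROBOT

A 6-joint arm with a two-finger parallel gripper is mounted at the origin on a cart in front of the work surface, level with it; the furniture and walls round the work are solid. World frame = base frame: x ahead of the robot, y to its left, z up, the work surface at z = 0. Lengths are in m, angles in rad, forces in N, time in s.
With the tool pointing down it reaches from about 0.325 to 0.9 m from the base axis. Payload 6.1 kg.
Tool frame: the origin (TCP) lies between the finger pads; the fingertips stand 17 mm ahead of it and the grasp point (between the pads) lies 2 mm behind it (r.tips_ahead is the distance from the TCP to the fingertips, in m); z points along the fingers, y is the line along which they close (so a half turn about z gives the same grasp; the last joint's range is limited). The gripper opens to 85 mm and grips with 20 to 120 N. Pads are 22 mm wide; open, the fingers measure 114 mm over their backs; the gripper's body (76 mm by 85 mm) begins 54 mm behind the grasp point. The pads swing forward as they close: fully open they stand 13 mm farther back than shut.
Start: joints at [-0.126, 0.22, 1.526, -0, 1.395, -0.126], TCP at [0.625, -0, 0.248] pointing down, gripper open.
Joint ranges: [-2.98, 2.98], [-0.91, 2.08], [0.09, 2.57], [-1.24, 4.39], [0.2, 2.65], [-2.68, 2.68]. Speed limits (rad/s): [2.57, 2.57, 3.01, 3.14, 3.14, 3.14].

INTERFACE

Orientations are given as a rotation vector (axis times angle).
In Python, from station import r gives the robot as it stands.
- The arm moves only by the shell command python3 -m pendant 'ROWS' [FORCE]. ROWS is text: rows parted by semicolons, each of 7 numbers parted by spaces: the opening in per cent of the stroke, from 0 (shut) to 100 (fully open), then the shift along the tool's x, y, z in mm, then the turn, a rotation vector about the tool's x, y, z in rad. In form: hand dx dy dz wx wy wz; .... A call has 1 to 20 rows; each row shifts and turns the commanded pose from where the row before left it, along the tool's axes as they then stand; what a row does not reach is not made up. A row lasts 1/12 s, in which the tool goes at most 41.7 mm and 7.16 degrees, less where a joint would pass 70% of its speed; a pose out of reach is approached as far as the arm can. A call with a gripper value outside its range is refused whole. The fingers move at their own pace and stop on an object; FORCE is the grip in N (left out, the last holds). Time passes only in rows, so rows that do not move let the fingers close. It gives the time, the measured TCP pose, the force, the opening and the grip force at its end, in the units of the state.
- r.sense(): the state, without advancing time (a new reading comes with each control period).
- r.grab_frame(name): name is "scene" or "side" or "wrist"; returns the picture (400x640x3 uint8, blue, green, red); there is no depth.
- r.camera_info(name): a dict with "K" (3x3 intrinsics, pixels), "k1" (the pictures are not rectified: a ray, as slopes to the right and down, at radius r is drawn at 1 + k1 r^2 times it, then the intrinsics apply), "rvec" (rotation vector, rad) and "tvec" (3), from world to camera coordinates, as OpenCV has them. Camera axes: x right, y down, z forward; pixel columns grow to the right and rows downward; lengths in m; the calibration is good to about 2 mm. A picture is of the moment at which its call begins: read the wrist's pose just before it. camera_info takes no time and is no camera call; for the wrist camera it gives the pose at the moment of the call.
- r.sign_off(): hands the job in; it is judged then, once.
Trained networks look in the newest picture that a camera, given by its name, has taken for a name from the list of things; names that differ only in an ending like _2 or _b are one class to them, and where a whole thing is asked for, a point or a joint stands for the part that bears it (a point fixed in the world has none). Each returns a list of dicts, best first, with "score" (0 to 1); they miss things now and then, are a little off and sometimes report something else, mostly with a low value. They report only what shows in the picture. A call takes as long as a camera call. They do not tell look-alikes from the thing itself.
- r.cut_out(camera, thing): "region" (400x640 bool, what is visible of it) and "box" ([left, top, width, height] in pixels, round what is visible of it).
The state is a dict: "time": time; "q": joint angles; "dq": joint speeds; "effort": joint torques, N m; "ee_pos": TCP position; "tool_rot": TCP orientation; "contact_force": force on the tool from outside, world axes, zero at the start; "torque": the same for the moment, N m; "opening": opening from 0.0 (shut) to 1.0 (fully open); "grip_force": force on a finger pad.
Only numpy, scipy, OpenCV 4.12 (cv2) and the standard library are available. Lean on these libraries where they do the work, as an engineer would, in place of code of your own. Each camera call takes 0.05 s, during which the arm holds its last target. There are 200 camera calls.

TASK

Put the spice jar that stands in the middle of the worktop, beside the mill, garlic and lemon, away in the one empty cradle of the wooden spice rack, cap up like its two neighbours: foot against the cradle's foot plate and glass lying in the V groove. Let it settle there while you still hold it, and only then let go. Leave the two jars already in the rack, and that mill, garlic and lemon, where they are.

Things in the scene. Friction and masses are not known exactly. Their poses are not given: they have to be found in the camera images.
- jar: The spice jar to put away, standing upright in the open near the mill, garlic and lemon (not one of those against the far wall): glass cylinder 45 mm across with a red screw cap as wide, 106 mm tall in all (the cap is the top 21 mm), 0.11 kg. Origin: centre of its underside; z along its axis towards the cap. Any turn about its own axis will do.
- free_cradle: The empty cradle of the rack (any of the three places), fixed. Origin: the point on the foot plate where the centre of the jar's underside belongs. z: the seated jar's axis, foot to cap, leaning 35 degrees from vertical. x: into the groove, sloping down, normal to z. y: across it, level. Its -x side and its top are open. Foot plate: 50 mm wide, normal to z.
- free_groove (a point): A point on the bottom line of the empty cradle's V groove, 32 mm along +x and 30 mm along +z from the cradle's origin. The two flat faces stand at 45 degrees to x and reach 24 mm to either side; the jar's glass touches both. They end 65 mm above the foot plate along z, so the cap and shoulder of a seated jar stand free.
- free: The wooden stand that carries the empty cradle, fixed on the rack's board. Origin: centre of its underside, on the board; x horizontal, the way the jars lean; z up.
- jar_left: A like spice jar already lying in another cradle of the rack; loose; leave it there. Origin at the centre of its underside, z along its axis.
- jar_right: Another like spice jar already lying in the remaining cradle; loose; leave it there. Origin at the centre of its underside, z along its axis.
- rack: The rack's base board, fixed, 125 x 300 x 12 mm, with three cradle places in a row 96 mm apart along its y. Origin: centre of its underside; its x points horizontally the way the jars lean, so its open front is -x.
- mill: Small glass salt mill with a grey top, 44 mm across, 90 mm tall, standing in the open near the jar. Origin: centre of its underside.
- garlic: Garlic bulb, about 50 mm across and high, in the open near the jar. Origin: centre of its underside.
- lemon: Lemon, about 72 x 57 x 58 mm, in the open near the jar. Origin: centre of its underside.
Not all that is in view belongs to the job. What is shaped like the jar but blue or purple is not meant.

How it is judged:
On the way:
1. the jar lies settled in the empty cradle while the fingers still hold it (x of jar in the frame of free_cradle between -0.009 and 0.009 m and y of jar in the frame of free_cradle between -0.009 and 0.009 m and z of jar in the frame of free_cradle between -0.005 and 0.009 m and angle between the z axis of jar and the z axis of free_cradle, either way round below 0.14 rad and contact force between jar and free_cradle above 0.2 N and contact force between the fingers and jar above 0.3 N), for 0.15 s.
At the end, for the whole second after the job is handed in: The jar lies at rest and released in the cradle that was empty, cap up: the centre of its underside within 6 mm of its place on the foot plate along each cradle axis, its axis within 5 degrees of the groove (x of jar in the frame of free_cradle between -0.006 and 0.006 m and y of jar in the frame of free_cradle between -0.006 and 0.006 m and z of jar in the frame of free_cradle between -0.005 and 0.006 m and angle between the z axis of jar and the z axis of free_cradle, either way round below 0.09 rad and linear speed of jar below 0.02 m/s and angular speed of jar below 0.2 rad/s and contact force between the fingers and jar below 0.05 N); the robot touches nothing.
It fails at once if a jar already in the rack was moved by more than 15 mm (distance of any of jar_left, jar_right from where it was at the start of the episode above 0.015 m).
It fails at once if the mill, the garlic or the lemon was moved by more than 30 mm (distance of any of mill, garlic, lemon from where it was at the start of the episode above 0.03 m).
It fails at once if the mill was knocked over (angle between mill's own z axis and vertical above 0.6 rad).
It also fails if it takes over 40 s, if anything falls off the work surface, if the arm or the gripper's body presses on something with over 40 N, if the wrist force passes 120 N, or if a joint passes its speed limit or range.

## Working session

There is one attempt and no reset: what is moved stays moved. The work goes in short steps, Python scripts to look and compute and a shell command to move; the robot and the scene stay as the last step left them, time stands still between calls to the robot, and variables do not carry over. Pictures are saved under pics/ and viewed, at most 10 in all, crops included, and the job is handed in when it is done.

```bash
mkdir -p pics; ls
cat > h.py <<'E'
import numpy as np, cv2
from station import r
from scipy.spatial.transform import Rotation as R
def cam(n):
    c=r.camera_info(n); return np.array(c["K"]),c["k1"],R.from_rotvec(np.ravel(c["rvec"])).as_matrix(),np.ravel(c["tvec"])
def ray(c,uv):
    K,k1,Rm,t=c; p=cv2.undistortPoints(np.array([[uv]],float),K,np.array([k1,0,0,0,0.]))[0,0]
    d=Rm.T@np.array([p[0],p[1],1]); return -Rm.T@t,d/np.linalg.norm(d)
def onz(c,uv,z):
    o,d=ray(c,uv); return o+d*(z-o[2])/d[2]
def proj(c,P):
    K,k1,Rm,t=c; return cv2.projectPoints(np.array(P,float).reshape(-1,3),cv2.Rodrigues(Rm)[0],t,K,np.array([k1,0,0,0,0.]))[0].reshape(-1,2)
E
python3 - <<'E'
from h import *
for n in ["scene","side"]:
    f=r.grab_frame(n); cv2.imwrite(f"pics/{n}0.png",f); c=cam(n); print(n,c[0][0,0],c[1],-c[2].T@c[3])
    for t in ["jar","free_cradle","free","rack","mill","garlic","lemon"]:
        print(t,[(d["box"],round(d["score"],2)) for d in r.cut_out(n,t)])
s=r.sense();print(s["tool_rot"],s["time"])
E
```

```text
pics
scene 417.18230808999795 -0.08825329827025996 [ 0.09482844 -0.46156454  0.78941677]
jar [([330.2, 187.3, 21.4, 42.5], 0.96), ([312.2, 229.2, 26.8, 45.0], 0.84), ([422.8, 195.0, 26.1, 43.1], 0.82), ([423.8, 267.6, 36.2, 43.8], 0.57)]
free_cradle [([191.5, 152.2, 21.8, 29.3], 0.82)]
free [([190.7, 146.9, 35.1, 44.5], 0.77)]
rack [([183.7, 162.2, 123.0, 42.6], 0.61)]
mill [([274.3, 237.7, 18.9, 28.2], 0.76)]
garlic [([345.5, 289.1, 24.8, 29.1], 0.81)]
lemon [([385.7, 239.5, 33.0, 30.4], 0.81)]
side 364.84472560278346 -0.06956672734808497 [ 0.06519255 -0.82423151  0.51046898]
jar [([300.9, 209.5, 21.2, 45.6], 0.92), ([330.0, 193.0, 17.5, 43.9], 0.84), ([407.2, 214.6, 22.1, 47.1], 0.71), ([386.4, 248.1, 24.3, 53.1], 0.65), ([377.5, 196.0, 23.3, 43.0], 0.61), ([241.8, 163.4, 24.3, 21.8], 0.25)]
free_cradle [([241.7, 166.2, 24.8, 19.7], 0.78)]
free [([238.5, 163.4, 30.9, 30.4], 0.78)]
rack [([229.4, 189.9, 100.1, 21.5], 0.91)]
mill [([271.8, 209.9, 16.0, 35.2], 0.8)]
garlic []
lemon [([364.2, 242.5, 27.6, 23.8], 0.94)]
[ 2.22146380e+00  2.22138978e+00 -1.59228971e-05] 0.8
```

View pics/scene0.png

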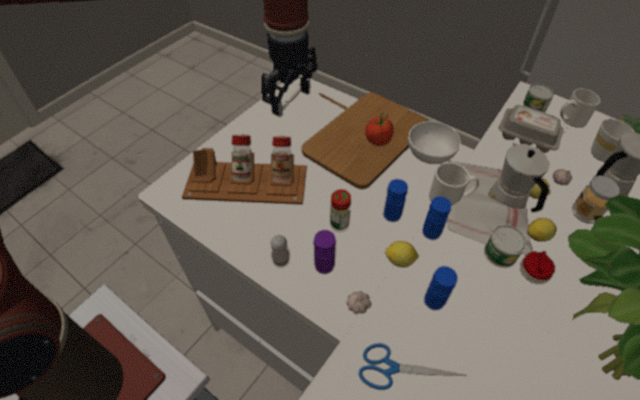

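View pics/side0.png

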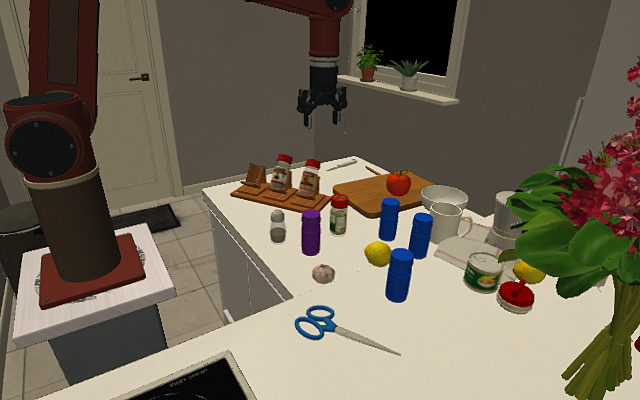

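The scene view shows the jar lookalikes: red cap with glass at (340,208), purple at (324,251), and blue at (395,200), (436,218) and (440,287). Two more red-capped jars already sit in the rack at (242,160) and (282,160). By the description I choose the one at (340,208). The empty cradle is the left stand at (204,165).

Run:
```python
from h import *
S=cam("scene");D=cam("side")
f=cv2.imread("pics/scene0.png");g=cv2.imread("pics/side0.png")
a=cv2.resize(f[130:280,170:370],None,fx=4,fy=4,interpolation=cv2.INTER_CUBIC)
b=cv2.resize(g[145:265,220:380],None,fx=4,fy=4,interpolation=cv2.INTER_CUBIC)
cv2.imwrite("pics/c1.png",a);cv2.imwrite("pics/c2.png",b)
# jar upright fit from boxes in both views
from scipy.optimize import least_squares
th=np.linspace(0,2*np.pi,60)
def cyl(x,y,h=.106,rad=.0225): return np.array([[x+rad*np.cos(t),y+rad*np.sin(t),z] for z in (0,h) for t in th])
def box(c,P): p=proj(c,P); return np.r_[p.min(0),p.max(0)]
def fit(bs,bd,h,rad):
    x=np.r_[bs[0],bs[1],bs[0]+bs[2],bs[1]+bs[3],bd[0],bd[1],bd[0]+bd[2],bd[1]+bd[3]]
    F=lambda p:np.r_[box(S,cyl(*p,h,rad)),box(D,cyl(*p,h,rad))]-x
    s=least_squares(F,[.6,-.1]);return s.x.round(4),s.fun.round(1)
print("jar",fit([330.2,187.3,21.4,42.5],[330,193,17.5,43.9],.106,.0225))
print("mill",fit([274.3,237.7,18.9,28.2],[271.8,209.9,16,35.2],.09,.022))
print("purple",fit([312.2,229.2,26.8,45],[300.9,209.5,21.2,45.6],.106,.0225))
print("blue",fit([384,180,24,41],[377.5,196,23.3,43],.106,.0225))
print("lemon",onz(S,(402,254),.029),onz(D,(378,254),.029),"garlic",onz(S,(358,302),.025))
for uv in [(184,196),(305,202),(307,167),(192,162)]: print("board",onz(S,uv,.012).round(4))
for uv in [(232,196),(325,209)]: print("boardD",onz(D,uv,.012).round(4))
```

```text
jar (array([ 0.5779, -0.161 ]), array([-0.5, -0.7, -0.2,  1.9, -0.3, -0.9,  1.4, -1. ]))
mill (array([ 0.4223, -0.1268]), array([-2.6, -6.2,  2.8,  6.5, -1.3, -3.3,  1.5,  1.8]))
purple (array([ 0.4681, -0.1993]), array([ 1.8, -0.3, -2. ,  0.6,  1.1, -1.4, -0.7,  0.9]))
blue (array([ 0.6733, -0.2476]), array([-1.3, -2.5,  0.8,  1.2,  0.6,  0.4, -0.6,  1.9]))
lemon [ 0.57267357 -0.32505524  0.029     ] [ 0.56874069 -0.32681339  0.029     ] garlic [ 0.42717562 -0.3079318   0.025     ]
board [0.4167 0.1886 0.012 ]
board [ 0.5753 -0.0631  0.012 ]
board [0.6697 0.0026 0.012 ]
board [0.5084 0.259  0.012 ]
boardD [0.4074 0.1647 0.012 ]
boardD [ 0.6069 -0.0553  0.012 ]
```

View pics/c1.png

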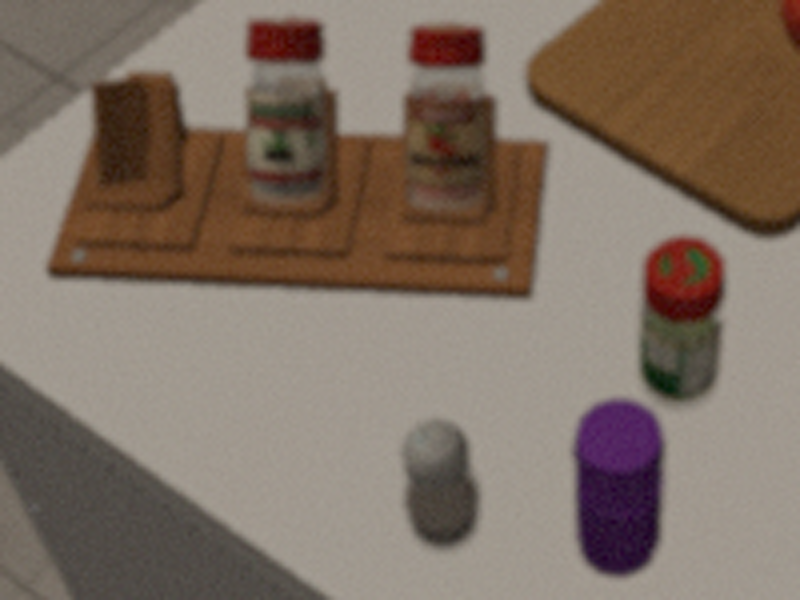

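The crop confirms the choice: glass jar with a red cap at c1 (685,315), upright fit at (0.578, -0.161). The empty cradle is the left one, c1 (130,150), next to two seated jars. Next I'll work out a wrist view of the rack.

Run:
```python
from h import *
s=r.sense(); K,k1,Rm,t=cam("wrist")
T=R.from_rotvec(s["tool_rot"]).as_matrix(); p=np.array(s["ee_pos"])
o=T.T@(-Rm.T@t-p); A=Rm@T   # cam pose in tool
print("cam in tool",o.round(4),"axis",(A.T@[0,0,1]).round(3),"right",(A.T@[1,0,0]).round(3),K[0,0])
np.savez("wc.npz",o=o,A=A)
a=np.radians(-58); Tn=R.from_euler("z",a).as_matrix()@T
C=[(.417,.189,.012),(.575,-.063,.012),(.67,.003,.012),(.508,.259,.012)]
for pn in [(.48,.03,.3),(.45,.08,.33),(.5,.1,.35),(.44,.12,.33)]:
    Rn=A@Tn.T; tn=-Rn@(np.array(pn)+Tn@o); print(pn,proj((K,k1,Rn,tn),C).round(0).tolist())
```

```text
cam in tool [ 0.0657  0.0016 -0.1267] axis [-0.26  -0.001  0.966] right [-0.001  1.     0.001] 282.1315879109561
(0.48, 0.03, 0.3) [[207.0, 146.0], [411.0, 146.0], [414.0, 60.0], [191.0, 62.0]]
(0.45, 0.08, 0.33) [[252.0, 145.0], [443.0, 145.0], [447.0, 65.0], [240.0, 66.0]]
(0.5, 0.1, 0.35) [[252.0, 176.0], [429.0, 176.0], [432.0, 104.0], [240.0, 105.0]]
(0.44, 0.12, 0.33) [[278.0, 153.0], [466.0, 153.0], [472.0, 75.0], [267.0, 75.0]]
```

```bash
python3 -m pendant '100 20 -25 -10 0 0 0;100 20 -25 -10 0 0 0;100 20 -25 -10 0 0 0;100 20 -25 -10 0 0 0;100 20 -25 -10 0 0 0;100 0 0 0 0 0 .1125;100 0 0 0 0 0 .1125;100 0 0 0 0 0 .1125;100 0 0 0 0 0 .1125;100 0 0 0 0 0 .1125;100 0 0 0 0 0 .1125;100 0 0 0 0 0 .1125;100 0 0 0 0 0 .1125;100 0 0 0 0 0 .1125;100 0 0 0 0 0 0;100 0 0 0 0 0 0'
python3 - <<'E'
from h import *
c=cam("wrist");f=r.grab_frame("wrist");np.savez("w1.npz",K=c[0],k1=c[1],R=c[2],t=c[3]);cv2.imwrite("pics/w1.png",f)
cv2.imwrite("pics/w1c.png",cv2.resize(f[0:225,190:490],None,fx=2.66,fy=2.66,interpolation=cv2.INTER_CUBIC))
for t in ["jar","free_cradle","free","rack"]:
    for d in r.cut_out("wrist",t): print(t,d["box"],round(d["score"],2))
E
```

```text
time: 2.13
ee_pos: [0.5, 0.1, 0.2984]
tool_rot: [3.018, 0.871, 0.0]
contact_force: [-0.4, 0.6, -0.8]
opening: 0.999
grip_force: 0.0
jar [551.4, 180.0, 87.7, 50.2] 0.85
jar [601.1, 220.9, 38.3, 25.9] 0.74
jar [569.8, 298.7, 70.2, 63.9] 0.73
jar [473.9, 205.3, 76.4, 51.7] 0.72
jar [458.0, 265.8, 33.1, 26.5] 0.7
free_cradle [234.1, 110.9, 56.7, 64.2] 0.65
free [240.0, 106.7, 58.5, 69.7] 0.87
free [229.5, 98.2, 210.7, 89.2] 0.53
rack [231.8, 100.0, 208.3, 86.3] 0.56
```

View pics/w1c.png

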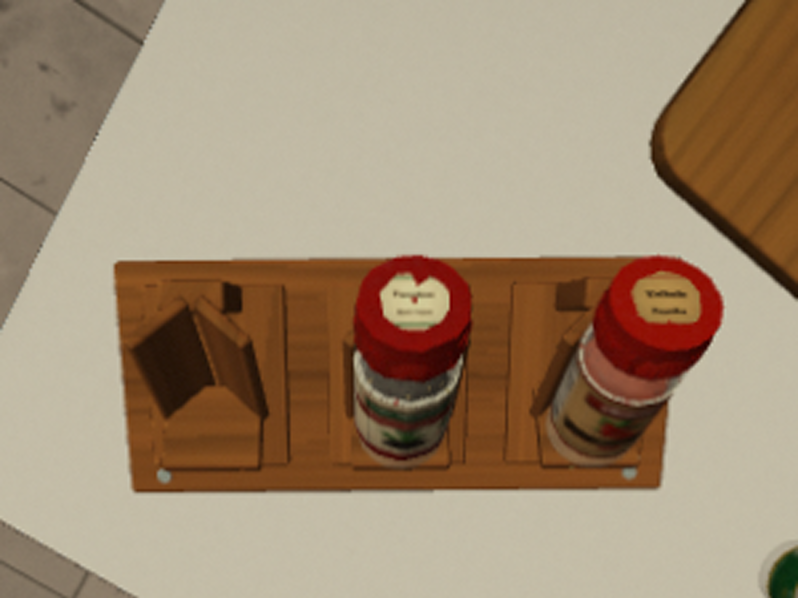

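The wrist view shows the board corners at crop FL (134,491), FR (660,487) and BL (115,262). The valley line runs from (192,298) to (215,383), and the neighbours' cap tops are at (414,300) and (665,298). I'll fit the rack pose from these.

Run:
```python
from h import *
from scipy.optimize import least_squares
w=np.load("w1.npz");W=(w["K"],float(w["k1"]),w["R"],w["t"]);S=cam("scene")
c1,s1=np.cos(np.radians(35)),np.sin(np.radians(35))
def cr(P,y0,u,h): # cradle -> rack
    P=np.array(P)/1000; return np.c_[u+P[:,0]*c1+P[:,2]*s1, y0+P[:,1], h-P[:,0]*s1+P[:,2]*c1]
def wld(Q,x,y,a): return np.c_[x+np.cos(a)*Q[:,0]-np.sin(a)*Q[:,1], y+np.sin(a)*Q[:,0]+np.cos(a)*Q[:,1],Q[:,2]]
B=np.array([[-.0625,.15,.012],[-.0625,-.15,.012],[.0625,.15,.012]])
def pts(p):
    x,y,a,u,h=p
    V=cr([[32,0,65],[32,0,0],[8,24,65],[8,-24,65],[8,24,0],[8,-24,0]],.096,u,h)
    J=np.r_[cr([[0,0,106]],0,u,h),cr([[0,0,106]],-.096,u,h)]
    return wld(np.r_[B,V,J],x,y,a)
obs=lambda L:np.array(L)/2.66+[190,0]
wo=obs([(134,491),(660,487),(115,262),(192,298),(215,383),(133,350),(248,345),(168,415),(266,412),(412,298),(665,298)])
so=np.array([(52,270),(530,293),(92,130)])/4+[170,130]
so2=np.array([(284,25),(447,30)])/4+[170,130]
wt=np.array([1,1,1,1,1,.3,.3,.3,.3,1,1])[:,None]
def F(p):
    q=pts(p); return np.r_[((proj(W,q)-wo)*wt).ravel()]
def G(p): q=pts(p); return np.r_[F(p),.7*(proj(S,q[:3])-so).ravel()]
for f in (F,G):
    s=least_squares(f,[.54,.097,.56,0,.04],loss="soft_l1"); print(s.x.round(4),np.degrees(s.x[2]).round(1)); print((proj(W,pts(s.x))-wo).round(1).tolist());print((proj(S,pts(s.x))[[0,1,2,9,10]]-np.r_[so,so2]).round(1).tolist())
    print("cradle org",wld(cr([[0,0,0]],.096,*s.x[3:]),*s.x[:3]).round(4), "jar org@0", wld(cr([[0,0,0]],0,*s.x[3:]),*s.x[:3]).round(4))
```

```text
[ 0.5445  0.1002  0.5725 -0.0232  0.0406] 32.8
[[-0.8, 0.8], [0.9, 0.1], [-1.4, -0.6], [-0.3, 0.5], [0.8, -2.8], [-0.1, -1.5], [-2.2, -0.2], [0.1, 0.6], [-2.0, 1.2], [0.8, 0.5], [-0.0, -0.2]]
[[-1.9, -0.7], [0.9, -1.3], [0.8, -2.3], [0.7, -0.8], [0.4, -0.8]]
cradle org [[0.4729 0.1683 0.0406]] jar org@0 [[0.525  0.0876 0.0406]]
[ 0.5442  0.1     0.5727 -0.0229  0.0406] 32.8
[[-0.8, 1.1], [0.9, 0.4], [-1.3, -0.3], [-0.3, 0.5], [0.8, -2.8], [-0.1, -1.5], [-2.2, -0.2], [0.1, 0.6], [-2.0, 1.3], [0.8, 0.5], [-0.0, -0.2]]
[[-1.9, -0.5], [0.9, -1.2], [0.7, -2.2], [0.6, -0.8], [0.4, -0.8]]
cradle org [[0.4729 0.1683 0.0406]] jar org@0 [[0.525  0.0876 0.0406]]
```

The fit is consistent: cradle origin about (0.473, 0.168, 0.041), yaw 32.8°. Next is the jar pre-grasp with a 35° tilt.

```bash
python3 -m pendant '100 -16.5 32.6 0 0 0 -.011;100 -16.5 32.6 0 0 0 0;100 -16.5 32.6 0 0 0 0;100 -16.5 32.6 0 0 0 0;100 -16.5 32.6 0 0 0 0;100 -16.5 32.6 0 0 0 0;100 -16.5 32.6 0 0 0 0;100 -16.5 32.6 0 0 0 0;100 0 0 15 0 .1018 0;100 0 0 15 0 .1018 0;100 0 0 15 0 .1018 0;100 0 0 15 0 .1018 0;100 0 0 0 0 .1018 0;100 0 0 0 0 .1018 0;100 0 0 0 0 0 0;100 0 0 0 0 0 0'
cat > jw.py <<'E'
from h import *
from scipy.optimize import least_squares
s=r.sense();c=cam("wrist");f=r.grab_frame("wrist");cv2.imwrite("pics/w2.png",f)
T=R.from_rotvec(s["tool_rot"]).as_matrix();p=np.array(s["ee_pos"]);print("tool x,z",T[:,0].round(3),T[:,2].round(3),p.round(4))
th=np.linspace(0,2*np.pi,60)
cyl=lambda x,y:np.array([[x+.0225*np.cos(t),y+.0225*np.sin(t),z] for z in (0,.106) for t in th])
print("pred",proj(c,cyl(.578,-.161)).min(0),proj(c,cyl(.578,-.161)).max(0))
for d in r.cut_out("wrist","jar"):
    b=d["box"];x=np.r_[b[0],b[1],b[0]+b[2],b[1]+b[3]]
    g=least_squares(lambda q:np.r_[proj(c,cyl(*q)).min(0),proj(c,cyl(*q)).max(0)]-x,[.578,-.161],loss="soft_l1")
    print(x.round(0),round(d["score"],2),g.x.round(4),g.fun.round(1), "TCP delta in tool mm",(1000*T.T@(np.r_[g.x,.093]+.002*T[:,2]-p)).round(1))
E
python3 jw.py
```

```text
time: 3.72
ee_pos: [0.5356, -0.1868, 0.2385]
tool_rot: [-2.733, -0.796, -0.857]
contact_force: [-0.0, 0.7, 0.8]
opening: 0.999
grip_force: 0.0
tool x,z [0.693 0.44  0.571] [ 0.481  0.308 -0.821] [ 0.5356 -0.1868  0.2385]
pred [301.46433006 205.97574932] [346.71834951 263.006681  ]
[300. 213. 346. 265.] 0.96 [ 0.5724 -0.1631] [ 0.1 -1.1 -0.1  2.3] TCP delta in tool mm [-47.2   0.  146.4]
[466. 218. 558. 273.] 0.93 [ 0.6796 -0.3459] [-1.8 -0.1  0.9  0. ] TCP delta in tool mm [-53.4 211.8 141.7]
[396. 176. 464. 239.] 0.82 [ 0.6712 -0.2463] [ 0.2  0.7 -0.1 -0.9] TCP delta in tool mm [-15.4 123.3 168.4]
[483. 382. 530. 397.] 0.82 [ 0.5564 -0.3596] [-48.4 -54.2   1.1   0.7] TCP delta in tool mm [-144.8  157.2   78.2]
```

View pics/w2.png

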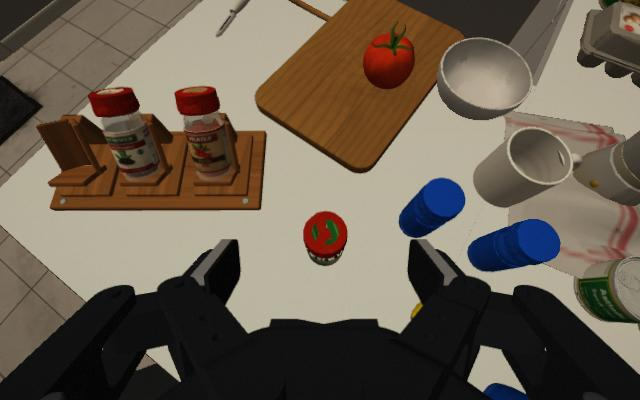

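The jar cap is centred between the fingers at (325,236). I'll align and close part of the distance, then measure again.

```bash
python3 -m pendant '100 -15 0 25 0 0 0;100 -15 0 25 0 0 0;100 -15 0 25 0 0 0;100 0 0 0 0 0 0;100 0 0 0 0 0 0'
python3 jw.py
python3 - <<'E'
import cv2;f=cv2.imread("pics/w2.png");cv2.imwrite("pics/w3c.png",cv2.resize(f[150:350,200:450],None,fx=3,fy=3))
E
```

```text
time: 4.23
ee_pos: [0.5419, -0.1813, 0.1516]
tool_rot: [-2.728, -0.8, -0.857]
contact_force: [-0.2, -0.5, -0.1]
opening: 0.999
grip_force: 0.0
tool x,z [0.69  0.442 0.572] [ 0.48   0.312 -0.82 ] [ 0.5419 -0.1813  0.1516]
pred [293.81357627 180.00140309] [358.63635361 261.55980296]
[294. 187. 358. 264.] 0.93 [ 0.5739 -0.1633] [-0.8 -1.1  0.8  1.8] TCP delta in tool mm [-3.5  2.4 71. ]
[514. 201. 640. 275.] 0.88 [ 0.6708 -0.3346] [-21.8  -1.    1.    1.2] TCP delta in tool mm [-12.3 198.8  64.2]
[420. 141. 522. 232.] 0.82 [ 0.671  -0.2473] [-2.3  0.6  0.8 -1.2] TCP delta in tool mm [ 26.3 125.5  91.5]
```

View pics/w3c.png

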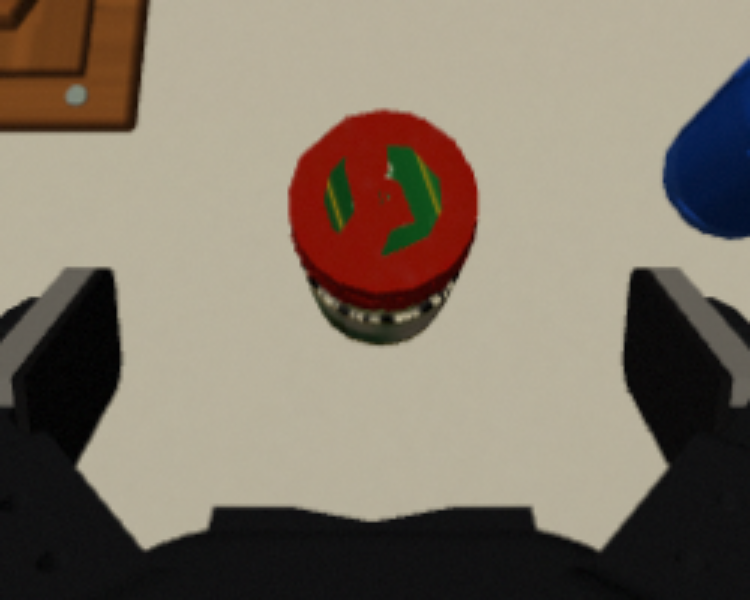

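Run:
```python
from h import *
print(onz(cam("wrist"),(384/3+200,201/3+150),.106), proj(cam("wrist"),[.574,-.1625,0.106]))
```

```text
[ 0.57659735 -0.16643883  0.106     ] [[321.24646766 217.08133428]]
```

```bash
python3 -m pendant '100 -3 4 11 0 0 0;100 0 0 20 0 0 0;100 0 0 20 0 0 0;100 0 0 20 0 0 0;100 0 0 0 0 0 0;100 0 0 0 0 0 0;0 0 0 0 0 0 0;0 0 0 0 0 0 0;0 0 0 0 0 0 0;0 0 0 0 0 0 0;0 0 0 0 0 0 0;0 0 0 0 0 0 0;0 0 0 0 0 0 0;0 0 0 0 0 0 0;0 0 0 0 0 0 0;0 0 0 0 0 0 0' 40; python3 jw.py | head -1
```

```text
time: 5.67
ee_pos: [0.5769, -0.1659, 0.0938]
tool_rot: [-2.731, -0.799, -0.864]
contact_force: [-1.1, 0.7, 7.2]
opening: 0.507
grip_force: 39.8
tool x,z [0.689 0.442 0.575] [ 0.485  0.309 -0.818] [ 0.5769 -0.1659  0.0938]
```

Gripped: opening is 0.507 (about 43 mm) at 40 N. Next I lift it and check how the jar sits in the hand.

```bash
python3 -m pendant '0 7 0 -10 0 0 0;0 14.4 0 -20.5 0 0 0;0 14.4 0 -20.5 0 0 0;0 14.4 0 -20.5 0 0 0;0 14.4 0 -20.5 0 0 0;0 14.4 0 -20.5 0 0 0;0 0 0 0 0 0 0;0 0 0 0 0 0 0'
python3 - <<'E'
from h import *
s=r.sense();T=R.from_rotvec(s["tool_rot"]).as_matrix();p=np.array(s["ee_pos"])
g=r.grab_frame("side");f=r.grab_frame("scene")
D=cam("side");S=cam("scene")
print("tool x",T[:,0].round(3),p)
up=np.array([0,0,1.]);h=p[2]-.0938
for n,c,im in(("scene",S,f),("side",D,g)):
    b=np.array([.5755,-.165,h]); q=proj(c,[b,b+[0,0,.085],b+[0,0,.106]]); print(n,q.round(0).tolist(),[(d["box"],round(d["score"],2)) for d in r.cut_out(n,"jar")])
    x,y=q.mean(0).astype(int); o=im[max(0,y-60):y+60,x-45:x+45]; cv2.imwrite(f"pics/l_{n}.png",o)
a=cv2.imread("pics/l_scene.png");b=cv2.imread("pics/l_side.png");m=min(len(a),len(b))
cv2.imwrite("pics/lift.png",cv2.resize(np.hstack([a[-m:],b[-m:]]),None,fx=4,fy=4,interpolation=cv2.INTER_CUBIC))
E
```

```text
time: 6.43
ee_pos: [0.5769, -0.1661, 0.232]
tool_rot: [-2.733, -0.801, -0.864]
contact_force: [-0.5, 1.0, -1.6]
opening: 0.509
grip_force: 40.9
tool x [0.688 0.443 0.574] [ 0.57690011 -0.16614106  0.23198022]
scene [[342.0, 186.0], [344.0, 157.0], [344.0, 149.0]] [([312.1, 229.8, 29.2, 45.6], 0.94), ([383.0, 176.6, 25.6, 46.7], 0.85), ([330.0, 160.7, 25.6, 28.5], 0.79), ([423.0, 265.7, 35.7, 44.6], 0.66), ([422.8, 194.6, 27.4, 44.8], 0.65)]
side [[341.0, 185.0], [343.0, 153.0], [343.0, 144.0]] [([329.8, 143.0, 22.8, 45.3], 0.94), ([386.6, 249.3, 25.4, 53.5], 0.93), ([375.8, 193.8, 23.4, 50.5], 0.86), ([299.5, 211.7, 19.7, 44.2], 0.6), ([408.7, 215.0, 22.2, 44.5], 0.56)]
```

View pics/lift.png

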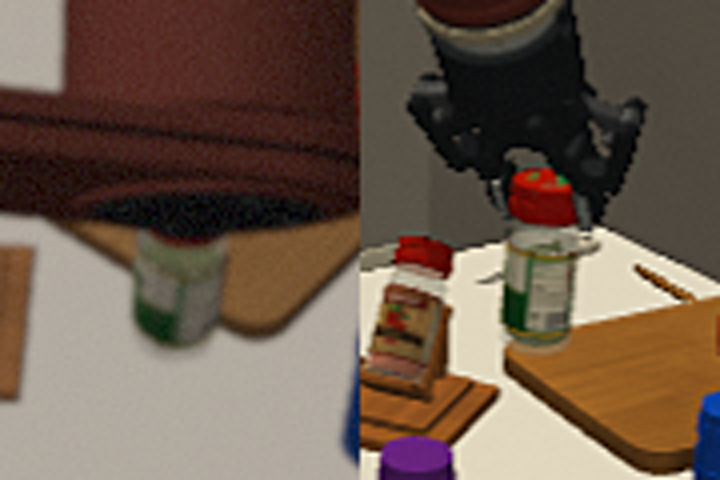

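The jar is upright in the hand: side crop shows the cap at (543,190) and the foot at (540,340). It matches the predicted axis. Next I raise it, untilt the tool (which leans the jar 35°), and travel above the cradle.

```bash
python3 -m pendant '0 14.4 0 -20.5 0 0 0;0 14.4 0 -20.5 0 0 0;0 0 0 0 0 -.1018 0;0 0 0 0 0 -.1018 0;0 0 0 0 0 -.1018 0;0 0 0 0 0 -.1018 0;0 0 0 0 0 -.1018 0;0 0 0 0 0 -.1018 0;0 0 0 0 0 0 0;0 0 0 0 0 0 0'
python3 -m pendant '0 6 -16 0 0 0 0;0 12.6 -33.7 0 0 0 0;0 12.6 -33.7 0 0 0 0;0 12.6 -33.7 0 0 0 0;0 12.6 -33.7 0 0 0 0;0 12.6 -33.7 0 0 0 0;0 12.6 -33.7 0 0 0 0;0 12.6 -33.7 0 0 0 0;0 12.6 -33.7 0 0 0 0;0 12.6 -33.7 0 0 0 0;0 6.6 -17.7 0 0 0 0;0 0 0 0 0 0 0;0 0 0 0 0 0 0;0 0 0 0 0 0 0'
cat > st.py <<'E'
from h import *
s=r.sense();T=R.from_rotvec(s["tool_rot"]).as_matrix();p=np.array(s["ee_pos"])
print("x",T[:,0].round(3),"z",T[:,2].round(3),p.round(4),"F tool",(T.T@s["contact_force"]).round(1),s["opening"],s["grip_force"])
print("delta to stage, tool mm",(1000*T.T@(np.array([.5003,.1859,.1568])-p)).round(1),"to seat",(1000*T.T@(np.array([.5182,.1974,.1174])-p)).round(1))
E
python3 st.py
```

```text
time: 7.47
ee_pos: [0.5768, -0.1638, 0.2776]
tool_rot: [-3.011, -0.885, 0.001]
contact_force: [-0.5, 0.1, -1.7]
opening: 0.507
grip_force: 40.9
time: 8.63
ee_pos: [0.5004, 0.1856, 0.2795]
tool_rot: [-3.015, -0.881, 0.0]
contact_force: [0.1, -0.0, -0.9]
opening: 0.508
grip_force: 41.1
x [0.843 0.538 0.   ] z [-0.  0. -1.] [0.5004 0.1856 0.2795] F tool [0.1 0.1 0.9] 0.5075350176636452 41.0947541744099
delta to stage, tool mm [  0.   -0.2 122.7] to seat [ 21.3  -0.3 162.1]
```

Now down to the stage pose, then check the alignment in the side, scene and wrist views.

```bash
python3 -m pendant '0 0 0 12.7 0 0 0;0 0 0 20 0 0 0;0 0 0 20 0 0 0;0 0 0 20 0 0 0;0 0 0 20 0 0 0;0 0 0 20 0 0 0;0 0 0 10 0 0 0;0 0 0 0 0 0 0;0 0 0 0 0 0 0'
python3 st.py
python3 - <<'E'
from h import *
D=cam("side");S=cam("scene")
g=r.grab_frame("side");f=r.grab_frame("scene");w=r.grab_frame("wrist")
def dr(c,im):
    im=im.copy()
    return im
a=cv2.resize(g[120:220,200:330],(520,400),interpolation=cv2.INTER_CUBIC)
b=cv2.resize(f[100:210,160:300],(280,220),interpolation=cv2.INTER_CUBIC)
c=cv2.resize(w[130:330,190:450],(280,180),interpolation=cv2.INTER_AREA)
cv2.imwrite("pics/stage.png",np.hstack([a,np.vstack([b,c])]))
p=np.array(r.sense()["ee_pos"]);z=np.array([.5736*.8406,.5736*.5417,.8192])
for n,cc in(("side",D),("scene",S),("wrist",cam("wrist"))): print(n,proj(cc,[p-.0938*z,p+.0122*z]).round(1).tolist())
print([(d["box"],round(d["score"],2)) for d in r.cut_out("side","jar")])
E
```

```text
time: 9.38
ee_pos: [0.5007, 0.1857, 0.1565]
tool_rot: [-3.016, -0.88, 0.002]
contact_force: [-0.5, 0.2, -0.4]
opening: 0.508
grip_force: 41.1
x [ 0.843  0.538 -0.001] z [-0.001 -0.    -1.   ] [0.5007 0.1857 0.1565] F tool [-0.4 -0.4  0.4] 0.5084441323777534 41.0924599567079
delta to stage, tool mm [-0.2 -0.4 -0.3] to seat [21.1 -0.4 39.1]
side [[246.3, 172.8], [255.6, 140.2]]
scene [[198.2, 172.2], [196.1, 126.6]]
wrist [[322.9, 275.9], [321.9, 257.5]]
[([238.2, 141.6, 22.2, 35.6], 0.93), ([296.9, 209.2, 22.9, 45.0], 0.85), ([376.8, 194.8, 23.9, 46.5], 0.81), ([405.5, 214.0, 25.9, 48.6], 0.78), ([229.1, 189.5, 103.1, 22.2], 0.7), ([386.6, 246.5, 26.8, 54.2], 0.62)]
```

View pics/stage.png

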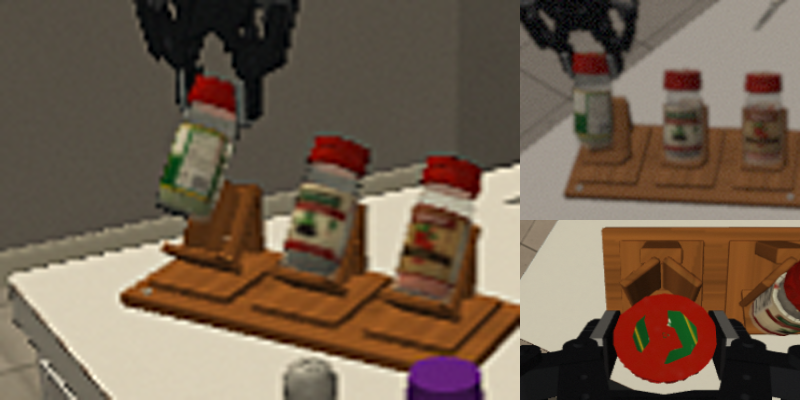

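The held jar, side crop (200,150), is parallel to its neighbours and centred on the V: valley in the wrist crop at x≈662, jar at 664. I go in along the cradle x axis, then down towards the foot plate.

```bash
python3 -m pendant '0 5.5 0 3.8 0 0 0;0 5.5 0 3.8 0 0 0;0 5.5 0 3.8 0 0 0;0 5.5 0 3.8 0 0 0;0 5.5 0 3.8 0 0 0;0 2 0 1.4 0 0 0;0 0 0 0 0 0 0;0 -2.9 0 4.1 0 0 0;0 -2.9 0 4.1 0 0 0;0 -2.3 0 3.3 0 0 0;0 0 0 0 0 0 0;0 0 0 0 0 0 0'; python3 st.py
```

```text
time: 10.58
ee_pos: [0.5184, 0.1978, 0.1249]
tool_rot: [-3.015, -0.882, 0.001]
contact_force: [0.1, 0.4, -1.2]
opening: 0.506
grip_force: 41.1
x [ 0.842  0.539 -0.001] z [-0.001 -0.    -1.   ] [0.5184 0.1978 0.1249] F tool [ 0.4 -0.3  1.2] 0.505817614260215 41.138702018070035
delta to stage, tool mm [-21.7   0.3 -31.9] to seat [-0.4  0.3  7.5]
```

```bash
for i in 1; do python3 -m pendant '0 -1.15 0 1.64 0 0 0;0 -1.15 0 1.64 0 0 0;0 0 0 0 0 0 0'; python3 st.py; done; python3 -m pendant '0 -.6 0 .8 0 0 0;0 -.6 0 .8 0 0 0;0 0 0 0 0 0 0'; python3 st.py
```

```text
time: 10.83
ee_pos: [0.5167, 0.1967, 0.1217]
tool_rot: [3.015, 0.882, -0.001]
contact_force: [0.4, 0.4, -1.8]
opening: 0.511
grip_force: 41.1
x [ 0.842  0.539 -0.   ] z [-0. -0. -1.] [0.5167 0.1967 0.1217] F tool [ 0.5 -0.1  1.8] 0.5108615450814619 41.13835631607799
delta to stage, tool mm [-19.6   0.2 -35.1] to seat [1.7 0.2 4.3]
time: 11.08
ee_pos: [0.5158, 0.1961, 0.1202]
tool_rot: [-3.015, -0.882, 0.0]
contact_force: [0.4, 0.0, -2.7]
opening: 0.514
grip_force: 41.1
x [ 0.842  0.539 -0.   ] z [-0. -0. -1.] [0.5158 0.1961 0.1202] F tool [0.3 0.2 2.7] 0.5143140342281598 41.1386331677204
delta to stage, tool mm [-18.6   0.2 -36.6] to seat [2.7 0.2 2.8]
```

```bash
python3 -m pendant '0 .82 0 .57 0 0 0;0 .82 0 .57 0 0 0;0 0 0 0 0 0 0'; python3 st.py; python3 -m pendant '0 .82 0 .57 0 0 0;0 0 0 0 0 0 0;0 0 0 0 0 0 0';python3 st.py
```

```text
time: 11.33
ee_pos: [0.5175, 0.197, 0.1192]
tool_rot: [3.015, 0.882, -0.0]
contact_force: [-0.3, -0.6, -0.5]
opening: 0.514
grip_force: 41.1
x [ 0.842  0.539 -0.   ] z [-0. -0. -1.] [0.5175 0.197  0.1192] F tool [-0.6  0.4  0.5] 0.5135403490114112 41.14989225170575
delta to stage, tool mm [-20.5   0.1 -37.6] to seat [0.8 0.1 1.8]
time: 11.58
ee_pos: [0.5181, 0.1973, 0.1187]
tool_rot: [3.015, 0.882, -0.0]
contact_force: [-0.7, -1.8, 1.1]
opening: 0.506
grip_force: 41.1
x [ 0.842  0.539 -0.   ] z [-0. -0. -1.] [0.5181 0.1973 0.1187] F tool [-1.6  1.1 -1.1] 0.5058379735315974 41.091646788991056
delta to stage, tool mm [-21.2   0.  -38.1] to seat [ 0.1 -0.   1.3]
```

Groove contact has started: the reaction is along cradle −x. Now down to the foot plate.

```bash
python3 -m pendant '0 -.57 0 .82 0 0 0;0 0 0 0 0 0 0;0 0 0 0 0 0 0'; python3 st.py; python3 -m pendant '0 -.57 0 .82 0 0 0;0 0 0 0 0 0 0;0 0 0 0 0 0 0';python3 st.py
```

```text
time: 11.83
ee_pos: [0.5179, 0.1971, 0.1181]
tool_rot: [3.015, 0.882, 0.001]
contact_force: [1.2, -2.3, 1.3]
opening: 0.506
grip_force: 41.0
x [0.842 0.539 0.001] z [ 0.001 -0.    -1.   ] [0.5179 0.1971 0.1181] F tool [-0.3  2.6 -1.3] 0.5059651542318956 41.00615905306768
delta to stage, tool mm [-20.8  -0.  -38.8] to seat [ 0.5 -0.1  0.7]
time: 12.08
ee_pos: [0.518, 0.1971, 0.1179]
tool_rot: [3.015, 0.882, 0.004]
contact_force: [1.1, -0.6, 5.6]
opening: 0.511
grip_force: 41.3
x [0.842 0.539 0.002] z [ 0.002  0.001 -1.   ] [0.518  0.1971 0.1179] F tool [ 0.7  1.1 -5.6] 0.5109058198976106 41.33675990975462
delta to stage, tool mm [-20.9  -0.1 -38.9] to seat [ 0.3 -0.1  0.5]
```

Foot contact (force along +z of the cradle), within 0.5 mm of the computed seat. A small push into the groove, then hold.

```bash
python3 -m pendant '0 .82 0 .57 0 0 0;0 .4 0 .3 0 0 0;0 0 0 0 0 0 0;0 0 0 0 0 0 0;0 0 0 0 0 0 0;0 0 0 0 0 0 0'; python3 st.py
python3 - <<'E'
from h import *
g=r.grab_frame("side");w=r.grab_frame("wrist")
a=cv2.resize(g[120:220,200:330],(520,400),interpolation=cv2.INTER_CUBIC);c=cv2.resize(w[100:300,220:360],(280,400))
cv2.imwrite("pics/seat.png",np.hstack([a,c]))
E
```

```text
time: 12.58
ee_pos: [0.5186, 0.1976, 0.1175]
tool_rot: [3.015, 0.882, 0.002]
contact_force: [-1.5, -1.6, 9.8]
opening: 0.508
grip_force: 41.8
x [0.842 0.539 0.001] z [ 0.001 -0.    -1.   ] [0.5186 0.1976 0.1175] F tool [-2.1  0.5 -9.8] 0.5079582399135644 41.75185385509394
delta to stage, tool mm [-21.7  -0.  -39.3] to seat [-0.4 -0.1  0.1]
```

View pics/seat.png

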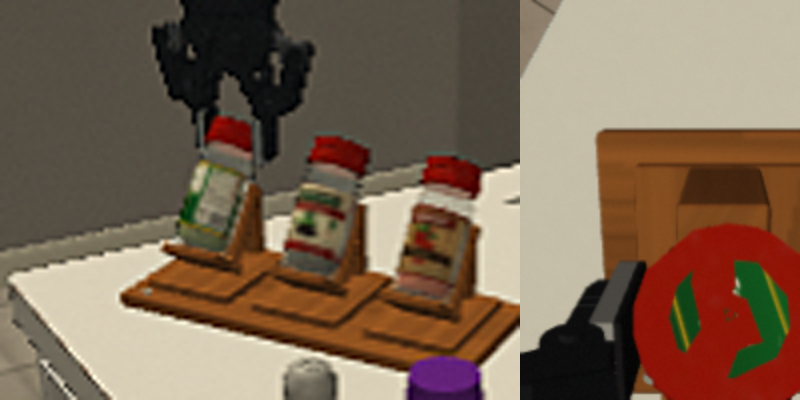

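The jar's foot is on the plate and the glass is in the groove (side crop 215,200), like its neighbours. Release and retreat straight up.

```bash
python3 -m pendant '58 0 0 0 0 0 0;65 0 0 0 0 0 0;80 0 0 0 0 0 0;80 0 0 0 0 0 0;80 0 0 0 0 0 0;80 0 0 -5 0 0 0;80 0 0 -10 0 0 0;80 0 0 -20 0 0 0;80 0 0 -25 0 0 0;80 0 0 -25 0 0 0;80 0 0 -25 0 0 0;80 0 0 -25 0 0 0;80 0 0 -25 0 0 0;80 0 0 0 0 0 0;80 0 0 0 0 0 0;80 0 0 0 0 0 0'
python3 - <<'E'
from h import *
g=r.grab_frame("side");w=r.grab_frame("wrist")
a=cv2.resize(g[120:220,200:330],(390,300),interpolation=cv2.INTER_CUBIC);c=w[100:400,200:600]
cv2.imwrite("pics/end.png",np.hstack([a,c]))
W=cam("wrist");z=np.array([.5736*.8406,.5736*.5417,.8192]);y=np.array([.5417,-.8406,0])
for k in range(3): print((proj(W,np.array([.473,.1683,.0406])+.096*k*y+.106*z)[0]-[200,100]+[390,0]).round(1))
E
```

```text
time: 14.02
ee_pos: [0.5179, 0.1975, 0.2762]
tool_rot: [3.015, 0.882, 0.0]
contact_force: [-0.7, -0.1, -0.6]
opening: 0.804
grip_force: 0.0
[513.4  82.3]
[610.  82.]
[704.7  81.8]
```

View pics/end.png

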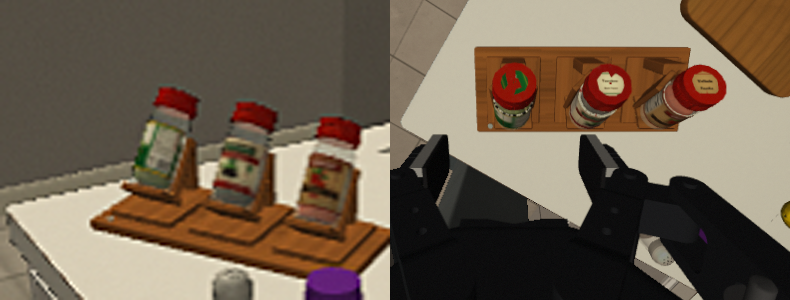

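The jar lies in the left cradle, cap at (514,82) against a predicted (513,82). It is parallel to its neighbours, which have not moved, and the hand is clear.

```bash
python3 -c "
from station import r
print(r.sign_off())"
```

```text
the job is handed in; nothing more can be done
None
```

The spice jar is in the empty left cradle, cap up: I seated it against the foot plate and groove while still gripped, then released it and handed the job in at about 14 s; the sign-off gave no verdict.

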